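# Fit the slicing plate and lock its lever

### The job

Get the vegetable slicer ready: slide the slicing plate, handle last, into the grooves from the open end of the slicer until it is fully home, then lock it with the lever: lift the lever by its knob, swing it across the mouth, past the first notch, and let it drop right down into the last notch, the one between two raised studs. Leave the onion, the lemon and the mug where they are.

Things in the scene. Friction and masses are not known exactly. Their poses are not given: they have to be found in the camera images.
- slot_home (a point): White box slicer, 112 x 164 x 90 mm, fixed, with an aluminium top frame: two grooved rails and an end stop. The point is where plate_center lies when the plate is fully home: on the grooves' middle line, 81 mm above the worktop. Axes: x across the rails (away from the robot), z up, y out of the open end (to the robot's left); the plate slides in towards -y. The tops of the rails lie 90 mm above the worktop.
- mouth (a point): Middle of the slicer's open end, 78 mm in y from slot_home; same axes. Ledges carry the plate's underside 78 mm above the worktop; side guides leave 1.4 mm beside each edge, lips above the edges leave 2.2 mm. The near rail ends at this y, the far one 14 mm further in; both flare open over 12 mm beyond. The ledges run on 12 mm past this point, then slope down.
- lever_pivot (a point): Upright pivot of the locking lever beside the far rail, (56, 87) mm in x, y from slot_home, 84 mm above the worktop, same axes. Below the arm lies a steel quadrant whose rim (top 74 mm above the worktop) has the notches. A tooth under the arm, 8 mm wide, 80 mm from the pivot, drops 9 mm into notches 10 mm wide with upright walls, and must be lifted to leave them.
- lever_swing (a joint): Lever's swing about the pivot, rad, counter-clockwise from above; at 0 the arm points 70 deg from slicer x towards y. 0 to 0.25: wide pocket, clear of the plate's path (start). First notch near 0.87 (half catch for rinsing), last notch near 1.62, between two studs. Both may lie up to 0.14 either side: the quadrant is adjustable, its setting unknown; feel for it. Stop 1.80. Turns easily.
- lever_lift (a joint): Upward tilt of the arm about a cross pin 18 mm from the pivot, rad: 0 fully down in pocket or notch, 0.14 riding on the quadrant's rim, 0.27 fully lifted. A spring presses the knob down with about 4 N when down, 6 N riding, 8 N lifted. Lifting by 0.27 raises the knob 25 mm. Left on the rim it stays there; pushed along the rim it snaps into the next notch by itself and then blocks.
- lever_knob (a point): Centre of the lever's black ball knob, 28 mm in diameter, on a thin stem at the end of the steel arm, 112 mm from the pivot. Ball centre 113 mm, top of the arm 88 mm above the worktop when the lever is down; about 14 mm higher when it rides on the quadrant's rim. x points along the arm away from the pivot, z up.
- plate_center (a point): Steel slicing plate, 90 mm wide (its x), 160 mm long (its y), 6 mm thick, about 0.16 kg, with a cross blade and a black handle on top; the front corners (-y) are cut back. The point is its centre, half-way through the thickness; y points to the handle end, which goes in last. It starts flat on the worktop.
- plate_grip (a point): Centre of the plate's upright black handle: 12 mm thick (plate x), 38 mm long (plate y), reaching from the plate's top to 42 mm above its underside (a 3 mm foot, 26 mm wide, on the plate is look only). The point is 57 mm from plate_center along plate y, 24 mm above the plate's underside. The handle stays above the rails.
- onion: Bystander: red onion, 84 mm across, 82 mm high; origin at its underside.
- lemon: Bystander: lemon, 71 x 53 mm, 51 mm high; origin at its underside.
- mug: Bystander: white mug, 82 mm across, 91 mm high; origin at its underside.

How it is judged (in metres and radians):
On the way:
1. the plate is in the grooves and fully home (y of plate_center in the frame of slot_home below 0.006 m and x of plate_center in the frame of slot_home between -0.003 and 0.003 m and z of plate_center in the frame of slot_home between -0.003 and 0.004 m), for 0.2 s.
At the end, for the whole second after the job is handed in: The plate lies in both grooves within 6 mm of fully home (3 mm sideways, 4 mm in height), the lever's tooth is fully down (lever_lift below 0.03) in the last notch, between the studs (lever_swing above 1.40), and is still (all of step 1 and value of joint lever_lift below 0.03 rad and value of joint lever_swing above 1.4 rad and velocity of joint lever_swing between -0.05 and 0.05 rad/s); the robot touches nothing.
It fails at once if the onion, the lemon or the mug is pushed more than 3 cm from its place, or the mug is tipped (distance of any of onion, lemon, mug from where it was at the start of the episode above 0.03 m or angle between mug's own z axis and vertical above 0.5 rad).
It also fails if it takes over 69 s, if anything falls off the work surface, if the arm or the gripper's body presses on something with over 40 N, if the wrist force passes 120 N, or if a joint passes its speed limit or range.

### The arm

A 6-joint arm with a two-finger parallel gripper is mounted at the origin on a cart in front of the work surface, level with it; the furniture and walls round the work are solid. World frame = base frame: x ahead of the robot, y to its left, z up, the work surface at z = 0. Lengths are in m, angles in degrees, forces in N, time in s.
With the tool pointing down it reaches from about 0.275 to 0.875 m from the base axis. Payload 12.5 kg.
Tool frame: the origin (TCP) lies midway between the tips of the shut fingers; the grasp point (between the pads) lies 19 mm behind it; z points along the fingers, x is the direction in which the jaws open and shut, and the axes are right-handed (so a half turn about z gives the same grasp; the last joint's range is limited). The gripper opens to 85 mm and grips with 20 to 120 N. Pads are 22 mm wide; open, the fingers measure 114 mm over their backs; the gripper's body (76 mm by 85 mm) begins 54 mm behind the grasp point. The pads swing forward as they close: fully open they stand 13 mm farther back than shut.
Start: joints at [64.882, 20.094, 94.641, -0, 65.266, -4.847], TCP at [0.191, 0.516, 0.231] pointing down, gripper open.
Joint ranges: [-157.81, 157.81], [-45, 120.19], [0.68, 151.7], [-89.99, 269.99], [4.06, 180], [-164.3, 164.3]. Speed limits (degrees/s): [127.2, 127.2, 159.86, 180, 180, 180].

### API

Orientations are given as [roll, pitch, yaw] about the fixed x, y, z axes, in that order (R = Rz(yaw) Ry(pitch) Rx(roll)).
In Python, from station import arm, vision, job gives the robot as it stands. The module is installed in compiled form; this text tells all that it offers.
- The arm moves only by the tool jog_arm, never from a script. Its argument "rows" is a list that holds one entry, the list of rows, each a list of 7 numbers: the turn, a rotation vector about the tool's x, y, z in rad, then the shift along the tool's x, y, z in m, then the closure, from 0 (fully open) to 1 (shut). A call has 1 to 10 rows; each row is the pose to reach, as a shift and turn from the pose commanded when the call began, along the tool's axes at that moment; what a row does not reach only later rows make up. A row lasts 1/12 s, in which the tool goes at most 41.7 mm and 7.16 degrees, less where a joint would pass 70% of its speed; a pose out of reach is approached as far as the arm can. A call with a gripper value outside its range is refused whole. The fingers move at their own pace and stop on an object; "grip_force" is the grip in N (left out, the last holds). Time passes only in rows, so rows that repeat a pose let the fingers close. It gives the time, the measured TCP pose, the force and the opening at its end, in the units of the state.
- arm.get_obs(): the state, without advancing time (a new reading comes with each control period).
- vision.read_camera(name): name is "scene" or "top"; returns a dict with "frame" (420x560x3 uint8, red, green, blue), "range_z" (420x560 float32, m along the optical axis (not along the pixel's ray), 0 where there is no reading), "vfov" (degrees; the focal length in pixels is half the picture's height over the tangent of half this angle, whatever the lens; pixels are square), "cx", "cy" (the principal point, pixels), "R" (3x3) and "t" (3): a world point X has camera coordinates R X + t. Camera axes: x right, y down, z forward; pixel columns grow to the right and rows downward; lengths in m; the calibration is good to about 2 mm. A picture is of the moment at which its call begins.
- job.hand_in(): hands the job in, once; it reports no verdict.
The state is a dict: "time": time; "joints": joint angles; "qvel": joint speeds; "joint_efforts": joint torques, N m; "tcp_pos": TCP position; "orientation": TCP orientation; "ft_force": force on the tool from outside, world axes, zero at the start; "wrist_torque": the same for the moment, N m; "gripper_width": opening from 0.0 (shut) to 1.0 (fully open).
Only numpy, scipy, OpenCV 4.12 (cv2) and the standard library are available. Lean on these libraries where they do the work, as an engineer would, in place of code of your own. Each camera call takes 0.05 s, during which the arm holds its last target. There are 200 camera calls.

## Working session

There is one attempt and no reset: what is moved stays moved. The work goes in short steps, Python scripts to look and compute and a tool call to move; the robot and the scene stay as the last step left them, time stands still between calls to the robot, and variables do not carry over. Pictures are saved under pics/ and viewed, about 8 in all and at most 12, crops included, and the job is handed in when it is done.

Besides the shell and the picture viewer there is one more tool, called after ">>>" as a command line: name --argument value ..., lists and objects as JSON in quotes. jog_arm: Moves the arm, as the interface text tells. Its arguments: {"type":"object","properties":{"rows":{"type":"array","items":{"type":"array","items":{"type":"array","items":{"type":"number"}}}},"grip_force":{"type":"number"}},"required":["rows"]}

```bash
mkdir -p pics; cat > h.py <<'E'
import numpy as np, cv2
from station import arm, vision, job
def cam(n):
    c=vision.read_camera(n); f=210/np.tan(np.radians(c['vfov'])/2); c['f']=f
    z=c['range_z']; v,u=np.mgrid[0:420,0:560]
    P=np.stack([(u-c['cx'])/f*z,(v-c['cy'])/f*z,z],-1)
    c['W']=(P-c['t'])@c['R']; c['W'][z==0]=np.nan
    return c
def save(c,name,crop=None,k=1):
    im=c['frame'][:,:,::-1]
    if crop: im=im[crop[1]:crop[3],crop[0]:crop[2]]
    cv2.imwrite('pics/'+name,cv2.resize(im,None,fx=k,fy=k,interpolation=cv2.INTER_CUBIC))
E
python3 - <<'E'
from h import *
a=cam('top');b=cam('scene')
save(a,'top.png',k=1.4);save(b,'scene.png',k=1.4)
for c in(a,b): print(c['f'],c['cx'],c['cy'],c['R'].round(3).tolist(),c['t'], (-c['R'].T@c['t']).round(3))
np.savez('c0.npz',a=a['W'],b=b['W'])
print(arm.get_obs())
E
```

```text
402.48698622574204 271.6356311390299 209.43810018414126 [[-0.002, -1.0, 0.007], [-0.998, 0.002, -0.059], [0.059, -0.007, -0.998]] [-0.13473145  0.4283244   1.08054479] [ 0.364 -0.128  1.105]
444.68032892840563 278.11253682927406 206.3736515651166 [[0.536, -0.844, -0.003], [-0.678, -0.428, -0.598], [0.503, 0.322, -0.802]] [-0.3269633   0.30103896  0.92445968] [-0.086 -0.445  0.92 ]
{'time': 0.1, 'joints': array([ 6.48826175e+01,  2.01208772e+01,  9.46729281e+01, -1.24318066e-04,
        6.52642415e+01, -4.84711417e+00]), 'qvel': array([ 0.02061133, -0.08883006, -0.14016655, -0.02914429, -0.08191239,
       -0.02871845]), 'joint_efforts': array([ 6.53985444e-05, -5.06823492e+01, -2.91875178e+01, -1.51354061e-04,
        2.58661799e-03, -6.70002396e-05]), 'tcp_pos': array([0.19039934, 0.51568434, 0.23081817]), 'orientation': array([-1.79995208e+02,  5.78487619e-02,  6.97297861e+01]), 'ft_force': array([-0.20399639, -0.04173669,  0.00104436]), 'wrist_torque': array([ 0.02763729,  0.00796939, -0.00164514]), 'gripper_width': 1.0012101517566934}
```

View pics/top.png

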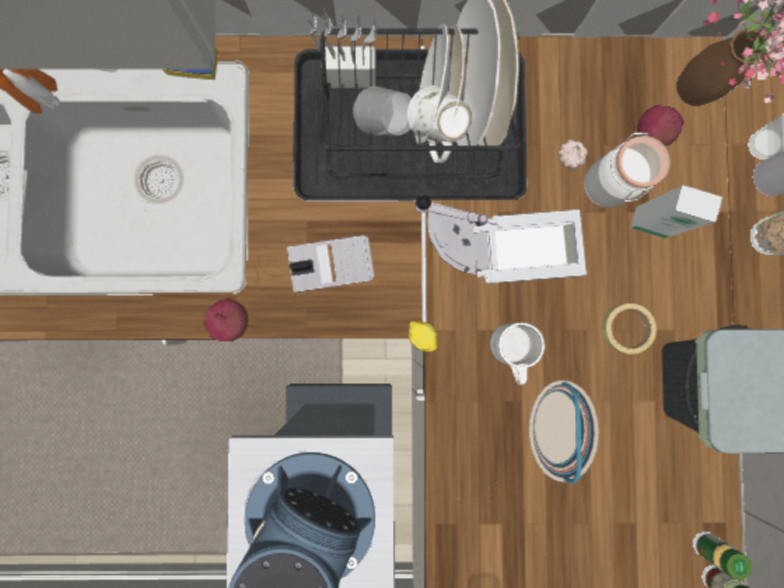

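View pics/scene.png

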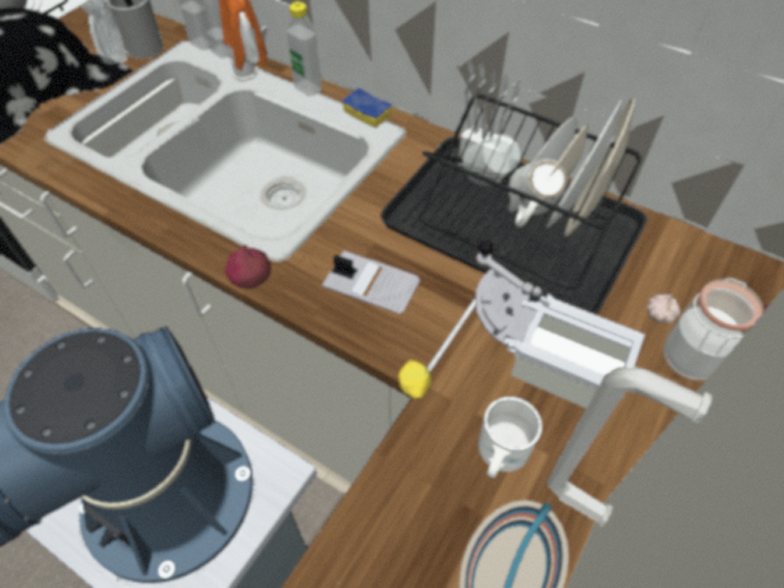

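Top picture: the plate is at about (330,263) with its handle at the left (303,268). The slicer is at (533,247), its open end to the left, and the knob is at (424,203). The mug is at (518,345), the lemon at (423,335) and the onion at (226,320).

```bash
python3 - <<'E'
from h import *
a=cam('top');W=a['W'];im=a['frame'].astype(int)
def rect(m,name):
    n,l,s,_=cv2.connectedComponentsWithStats(m.astype(np.uint8)); k=1+s[1:,4].argmax(); p=W[l==k]
    (c,sz,an)=cv2.minAreaRect((p[:,:2]*1000).astype(np.float32)); print(name,s[k],np.round(c,1),np.round(sz,1),round(an,2),'z',np.median(p[:,2]).round(4)); return l==k
z=W[...,2]
reg=np.zeros(z.shape,bool)
def box(u0,v0,u1,v1):
    r=reg.copy(); r[int(v0/1.4):int(v1/1.4),int(u0/1.4):int(u1/1.4)]=1; return r
sat=im.max(-1)-im.min(-1)
r=box(270,220,395,310); print('wood z',np.median(z[r&(sat>40)]))
rect(r&((sat<28)|(z>.012)),'plate'); rect(r&(z>.02),'handle')
r=box(470,200,600,290); rect(r&(z>.082)&(z<.1),'slicer top')
rect(box(405,190,440,215)&(z>.09),'knob')
for n,b in(('mug',(480,310,560,390)),('lemon',(405,315,445,355)),('onion',(195,290,255,345))):rect(box(*b)&(z>.02),n)
b=cam('scene')
pb=b['W']; zb=pb[...,2];
# height near slicer region: list taller stuff
m=(pb[...,0]>.3)&(pb[...,0]<.75)&(pb[...,1]>-.5)&(pb[...,1]<.2)&(zb>.12)
print('tall (scene)',m.sum())
H=np.zeros((10,14))
for c in (W,pb):
  for i in range(10):
    for j in range(14):
      s=(c[...,0]//.05==6+i)&(c[...,1]//.05==-9+j)
      if s.any(): H[i,j]=max(H[i,j],np.nanmax(c[s][:,2]))
print((H*1000).astype(int))
save(a,'slicer.png',(280,120,430,215),5)
save(b,'slicer2.png',(320,150,470,280),5)
E
```

```text
wood z nan
plate [ 205  168   62   41 1834] [490.1 -37.3] [ 90.2 158.4] 9.29 z nan
handle [207 187  15   7  76] [479.3  18.4] [11.7 36.9] 6.48 z 0.042
slicer top [ 335  150   84   52 1305] [ 513.9 -400.9] [131.5 203.4] 4.02 z 0.0913
knob [297 139  14  13 111] [ 581.5 -212.4] [31.8 26.2] 46.19 z 0.1228
mug [351 231  38  44 653] [ 320.8 -393.6] [103.7  80.8] 34.69 z 0.0698
lemon [292 229  21  22 374] [ 346.8 -216.1] [53.8 55.8] 89.53 z 0.0442
onion [145 213  32  31 744] [375.8 155.8] [76.8 78.2] 31.76 z 0.0558
tall (scene) 3981
[[ 94  94  92   6  54  50   6   3   6   7   6  60  61   3]
 [ 95  96   5   6  53  49   7   7   6   8   6  73  82   7]
 [ 94  96  98   5  10   5   9   9  11  11   7  54  60  10]
 [ 96  96  98  79  66   5  13  13  44  46   6  11  10   9]
 [ 93  94 102  78  78   7  12  12  12  12   6  10  10   0]
 [ 96  96 106  97 130 120   7   6   6   7   8  12  11   0]
 [ 30  31  31  30 144  30  30  30  29 667 667 668 667 623]
 [ 33 193 269 229 218 214 221 194 192 622   7  10  11   0]
 [ 31 156 301 238 249 228 229 178 157  31   8  11  10   0]
 [ 31 142 309 245 253 205 202 172 146  31   5  11   9   0]]
```

View pics/slicer.png

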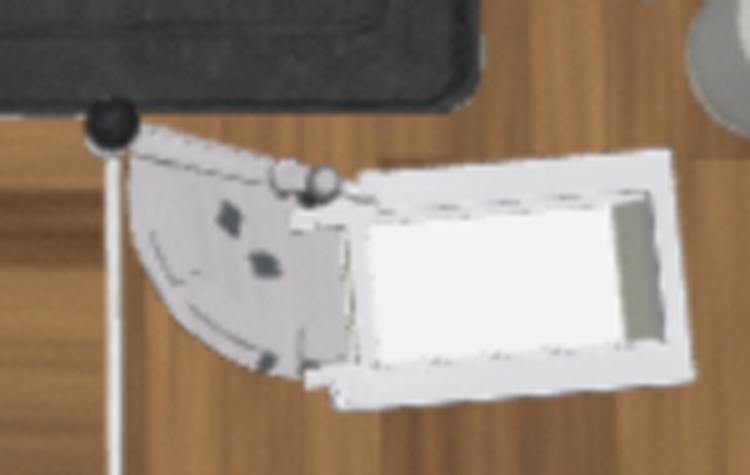

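View pics/slicer2.png

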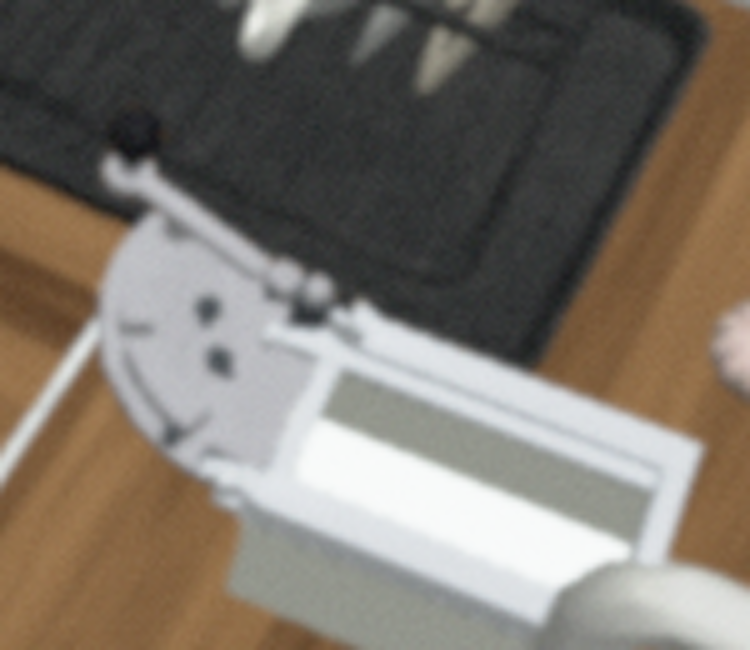

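```bash
cat > fit.py <<'E'
from h import *
from scipy.optimize import least_squares
def line(p,i):  # robust fit coordinate i vs other
    o=1-i; A=lambda q:q[0]+q[1]*(p[:,o]-p[:,o].mean())-p[:,i]
    r=least_squares(A,[p[:,i].mean(),0],loss='soft_l1',f_scale=.0007); return r.x[0]-r.x[1]*p[:,o].mean(),r.x[1],np.abs(A(r.x)).mean()
for n in('top','scene'):
    c=cam(n);W=c['W'];z=W[...,2];x=W[...,0];y=W[...,1]
    m=(z>.086)&(z<.096)&(x>.42)&(x<.62)&(y>-.51)&(y<-.32)
    P=W[m]; half=.5*c['range_z'][m].mean()/c['f']
    b=np.arange(-.485,-.345,.003)
    q=[P[(P[:,1]>=s)&(P[:,1]<s+.003)] for s in b]
    far=line(np.array([s[s[:,0].argmax()] for s in q if len(s)]),0); near=line(np.array([s[s[:,0].argmin()] for s in q if len(s)]),0)
    b=np.arange(.475,.56,.003); q=[P[(P[:,0]>=s)&(P[:,0]<s+.003)] for s in b]
    back=line(np.array([s[s[:,1].argmin()] for s in q if len(s)]),1)
    print(n,'half',half,'far',far,'near',near,'back',back,'z',np.median(P[:,2]))
    k=(c['frame'].max(-1)<70)&(z>.095)&(z<.14)&(np.hypot(x-.58,y+.21)<.04)
    K=W[k]; r=least_squares(lambda s:np.linalg.norm(K-s,axis=1)-.014,[.58,-.21,.113],loss='soft_l1',f_scale=.001); print('knob',len(K),r.x.round(4))
    s=(np.hypot(x-.49,y+.037)<.12)&(c['frame'].max(-1).astype(int)-c['frame'].min(-1)<28)&(z>-.02)&(z<.014)
    hd=(np.hypot(x-.48,y-.018)<.06)&(z>.034)&(z<.05);
    s=cv2.morphologyEx((s|((np.hypot(x-.48,y-.018)<.06)&(z>.015))).astype(np.uint8),cv2.MORPH_OPEN,np.ones((3,3)))>0
    for M in(s,hd):
        p=W[M&np.isfinite(z)]; print('plate/handle',np.round(cv2.minAreaRect((p[:,:2]*1000).astype(np.float32))[0],1),[round(float(t),1) for t in cv2.minAreaRect((p[:,:2]*1000).astype(np.float32))[1]],cv2.minAreaRect((p[:,:2]*1000).astype(np.float32))[2],p.mean(0).round(4))
E
python3 fit.py
```

```text
top half 0.0012701967974320565 far (np.float64(0.5373633014256186), np.float64(-0.0756820694955622), np.float64(0.0008843532900841667)) near (np.float64(0.4163255196584104), np.float64(-0.08308330929165754), np.float64(0.0008156787265597939)) back (np.float64(-0.5388185653848441), np.float64(0.07278937181516323), np.float64(0.0009257274545261568)) z 0.0912254413316479
knob 84 [ 0.5844 -0.2111  0.1137]
plate/handle [489.2 -37.8] [92.1, 160.6] 8.81058120727539 [ 0.4883 -0.0378  0.0087]
plate/handle [479.4  19. ] [11.8, 35.8] 7.117888927459717 [0.4792 0.0182 0.0419]
scene half 0.0010944101958453797 far (np.float64(0.5308306082112871), np.float64(-0.08702467580227305), np.float64(0.0012231523090641741)) near (np.float64(0.41130667656028264), np.float64(-0.08790744372216627), np.float64(0.009131573568133199)) back (np.float64(-0.5383281165925827), np.float64(0.07022076806106946), np.float64(0.00089526483765138)) z 0.09040095888972019
knob 101 [ 0.5833 -0.2121  0.1133]
plate/handle [490.1 -36.7] [100.3, 163.7] 8.113000869750977 [ 0.484  -0.0409  0.0079]
plate/handle [478.   16.4] [14.3, 37.6] 5.1098456382751465 [0.4763 0.016  0.0404]
```

```bash
python3 - <<'E'
from h import *
a=cam('top');W=a['W'];b=cam('scene');
for c in(a,b):
    w=c['W']; m=(w[...,0]>.57)&(w[...,0]<.66)&(w[...,1]>-.36)&(w[...,1]<-.05)&(w[...,2]>.05)
    p=w[m]; p=p[~(np.hypot(p[:,0]-.584,p[:,1]+.212)<.02)]
    print('wire',len(p)); print((p[np.argsort(p[:,0])][::max(1,len(p)//25)]*1000).astype(int).tolist())
# slicer-frame profile
th=.0777;R=np.array([[np.cos(th),-np.sin(th)],[np.sin(th),np.cos(th)]]);o=np.array([.5098,-.415])
for n,c in(('top',a),('scene',b)):
    L=(c['W'][...,:2]-o)@R*1000; z=c['W'][...,2]*1000
    for name,xa,xb in(('near rail',-56,-48),('far rail',48,56),('mid',-20,20)):
        s=[]
        for y in range(-100,112,4):
            m=(L[...,0]>xa)&(L[...,0]<xb)&(abs(L[...,1]-y)<2)
            s.append(f"{y}:{np.median(z[m]):.0f}" if m.any() else f"{y}:-")
        print(n,name,' '.join(s))
    for y0,y1 in((-60,-20),(0,40),(-95,-75)):
        s=[]
        for x in range(-70,71,2):
            m=(L[...,1]>y0)&(L[...,1]<y1)&(abs(L[...,0]-x)<1)
            s.append(f"{x}:{np.median(z[m]):.0f}" if m.any() else f"{x}:-")
        print(n,'y',y0,y1,' '.join(s))
    for (u,v) in ([(344,157),(338,155)] if n=='top' else []): print('pivot px',L[v,u],z[v,u])
E
```

```text
wire 566
[[570, -251, 63], [571, -273, 93], [573, -246, 87], [575, -263, 89], [578, -241, 87], [583, -233, 88], [593, -233, 66], [653, -341, 192], [654, -89, 190], [654, -202, 190], [654, -170, 189], [655, -297, 188], [655, -274, 187], [655, -261, 186], [656, -91, 192], [656, -188, 191], [656, -117, 190], [657, -211, 190], [657, -244, 189], [657, -251, 188], [658, -317, 193], [658, -308, 192], [658, -258, 191], [659, -355, 191], [659, -304, 190], [659, -202, 189]]
wire 674
[[570, -271, 61], [571, -275, 62], [572, -244, 71], [574, -238, 88], [576, -267, 63], [583, -232, 63], [651, -226, 187], [652, -244, 126], [652, -245, 150], [653, -333, 187], [653, -160, 190], [653, -165, 186], [654, -167, 190], [654, -286, 188], [654, -127, 186], [655, -350, 184], [655, -140, 192], [655, -295, 182], [655, -290, 190], [655, -231, 189], [656, -236, 189], [656, -303, 186], [657, -234, 112], [657, -250, 149], [658, -246, 159], [659, -81, 189]]
top near rail -100:-2 -96:- -92:- -88:88 -84:92 -80:92 -76:93 -72:91 -68:92 -64:89 -60:93 -56:92 -52:92 -48:90 -44:92 -40:91 -36:89 -32:91 -28:90 -24:89 -20:91 
[... 3873 characters left out ...]
24:- -22:- -20:- -18:- -16:- -14:- -12:- -10:- -8:- -6:- -4:- -2:- 0:- 2:- 4:- 6:- 8:- 10:- 12:10 14:8 16:8 18:9 20:8 22:9 24:7 26:7 28:8 30:8 32:9 34:75 36:73 38:78 40:80 42:88 44:76 46:77 48:35 50:30 52:31 54:89 56:90 58:89 60:- 62:- 64:- 66:- 68:- 70:-
scene y -95 -75 -70:-1 -68:-0 -66:1 -64:1 -62:-1 -60:-0 -58:-2 -56:-0 -54:0 -52:-0 -50:-0 -48:1 -46:-0 -44:0 -42:- -40:-0 -38:0 -36:- -34:-2 -32:- -30:-0 -28:- -26:- -24:- -22:- -20:- -18:- -16:- -14:- -12:91 -10:91 -8:91 -6:87 -4:90 -2:90 0:89 2:90 4:90 6:90 8:90 10:90 12:89 14:88 16:89 18:89 20:90 22:89 24:92 26:89 28:91 30:90 32:90 34:90 36:87 38:89 40:91 42:81 44:81 46:90 48:90 50:19 52:33 54:89 56:90 58:91 60:- 62:- 64:- 66:- 68:- 70:-
```

```bash
cat > g.py <<'E'
import numpy as np
from scipy.spatial.transform import Rotation as Ro
from station import arm
def goal(*gs):
    o=arm.get_obs(); R=Ro.from_euler('xyz',o['orientation'],degrees=True)
    print('t',round(o['time'],2),'tcp',o['tcp_pos'].round(4),'rpy',o['orientation'].round(2),'F',o['ft_force'].round(1),'w',round(o['gripper_width'],3))
    for x,y,z,yaw in gs:
        T=Ro.from_euler('xyz',[180,0,yaw],degrees=True)
        print((x,y,z,yaw),'->',(R.inv()*T).as_rotvec().round(4).tolist(),R.inv().apply(np.array([x,y,z])-o['tcp_pos']).round(4).tolist())
if __name__=='__main__':
    import sys; goal(*[tuple(map(float,a.split(','))) for a in sys.argv[1:]])
E
python3 g.py .48,.0185,.14,9 .48,.0185,.012,9
```

```text
t 0.4 tcp [0.1905 0.5159 0.2312] rpy [-1.800e+02  1.000e-02  6.973e+01] F [-0.4  0.2 -0.8] w 1.001
(0.48, 0.0185, 0.14, 9.0) -> [0.0001, 0.0001, 1.06] [-0.3663, 0.4439, 0.0913]
(0.48, 0.0185, 0.012, 9.0) -> [0.0001, 0.0001, 1.06] [-0.3663, 0.4439, 0.2193]
```

>>> jog_arm --rows '[[[0,0,1.06,-0.366,0.444,0.03,0.5],[0,0,1.06,-0.366,0.444,0.03,0.5],[0,0,1.06,-0.366,0.444,0.03,0.5],[0,0,1.06,-0.366,0.444,0.03,0.5],[0,0,1.06,-0.366,0.444,0.03,0.5],[0,0,1.06,-0.366,0.444,0.03,0.5],[0,0,1.06,-0.366,0.444,0.03,0.5],[0,0,1.06,-0.366,0.444,0.03,0.5],[0,0,1.06,-0.366,0.444,0.03,0.5],[0,0,1.06,-0.366,0.444,0.06,0.5]]]'

```text
time: 1.23
tcp_pos: [0.4008, 0.1553, 0.2044]
orientation: [-180.0, -0.1, 8.8]
ft_force: [1.0, 2.5, -0.1]
gripper_width: 0.498
```

```bash
python3 g.py .48,.0185,.08,9 .48,.0185,.012,9
```

```text
t 1.23 tcp [0.4008 0.1553 0.2044] rpy [-1.7999e+02 -1.3000e-01  8.7600e+00] F [ 1.   2.5 -0.1] w 0.498
(0.48, 0.0185, 0.08, 9.0) -> [-0.0003, -0.0023, -0.0042] [0.0572, 0.1473, 0.1245]
(0.48, 0.0185, 0.012, 9.0) -> [-0.0003, -0.0023, -0.0042] [0.057, 0.1473, 0.1925]
```

>>> jog_arm --rows '[[[0,0,0,0.057,0.147,0.08,0.5],[0,0,0,0.057,0.147,0.1,0.5],[0,0,0,0.057,0.147,0.12,0.5],[0,0,0,0.057,0.147,0.12,0.5],[0,0,0,0.057,0.147,0.12,0.5],[0,0,0,0.057,0.147,0.12,0.5],[0,0,0,0.057,0.147,0.12,0.5],[0,0,0,0.057,0.147,0.12,0.5]]]'

```text
time: 1.9
tcp_pos: [0.4788, 0.0211, 0.0839]
orientation: [-180.0, -0.0, 9.0]
ft_force: [0.1, -0.3, 0.9]
gripper_width: 0.498
```

```bash
python3 g.py .48,.0185,.012,9; python3 -c "
from h import *
b=cam('scene');save(b,'g1.png',(200,130,340,235),5)"
```

```text
t 1.9 tcp [0.4788 0.0211 0.0839] rpy [-180.     -0.      8.99] F [ 0.1 -0.3  0.9] w 0.498
(0.48, 0.0185, 0.012, 9.0) -> [-0.0001, -0.0001, -0.0002] [0.0007, 0.0028, 0.0719]
```

View pics/g1.png

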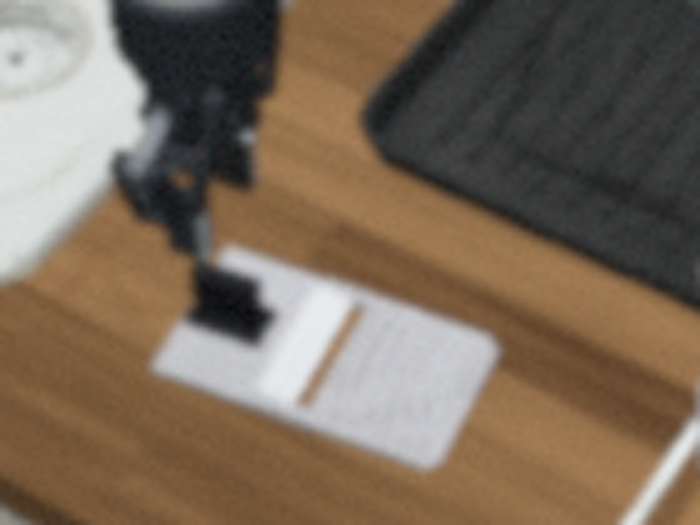

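The gripper is above the handle at about (230,300) and still high, with the jaws across the handle. I'll go down and close.

>>> jog_arm --grip_force 60 --rows '[[[0,0,0,0.001,0.003,0.03,0.5],[0,0,0,0.001,0.003,0.06,0.5],[0,0,0,0.001,0.003,0.071,0.5],[0,0,0,0.001,0.003,0.071,0.6],[0,0,0,0.001,0.003,0.071,0.9],[0,0,0,0.001,0.003,0.071,1],[0,0,0,0.001,0.003,0.071,1],[0,0,0,0.001,0.003,0.071,1],[0,0,0,0.001,0.003,0.071,1]]]'

```text
time: 2.7
tcp_pos: [0.4813, 0.0182, 0.0142]
orientation: [180.0, -0.1, 9.0]
ft_force: [-1.3, 3.1, 9.2]
gripper_width: 0.127
```

```bash
python3 - <<'E'
from g import goal
import numpy as np
th=np.radians(4.45);x=np.array([np.cos(th),np.sin(th)]);y=np.array([-x[1],x[0]]);o=np.array([.5105,-.411])
p=o+y*.275;goal((.48,.0185,.15,9),(*p,.15,4.45)); print(p)
E
```

```text
t 2.7 tcp [0.4813 0.0182 0.0142] rpy [ 1.7998e+02 -1.5000e-01  9.0100e+00] F [-1.3  3.1  9.2] w 0.127
(0.48, 0.0185, 0.15, 9) -> [0.0003, -0.0025, 0.0001] [-0.0009, -0.0004, -0.1358]
(np.float64(0.4891629998454568), np.float64(-0.13682900878392507), 0.15, 4.45) -> [0.0002, -0.0025, 0.0795] [-0.0162, 0.1544, -0.1358]
[ 0.489163   -0.13682901]
```

>>> jog_arm --grip_force 110 --rows '[[[0,0,0,0,0,0,1],[0,0,0,0,0,-0.02,1],[0,0,0,0,0,-0.05,1],[0,0,0,-0.001,0.0,-0.08,1],[0,0,0.02,-0.004,0.03,-0.11,1],[0,0,0.04,-0.008,0.06,-0.136,1],[0,0,0.06,-0.012,0.09,-0.136,1],[0,0,0.08,-0.016,0.12,-0.136,1],[0,0,0.08,-0.016,0.154,-0.136,1],[0,0,0.08,-0.016,0.154,-0.136,1]]]'

```text
time: 3.53
tcp_pos: [0.4895, -0.1411, 0.15]
orientation: [179.9, -0.2, 4.2]
ft_force: [-0.3, 0.3, -2.1]
gripper_width: 0.122
```

>>> jog_arm --rows '[[[0,0,0,0,0,0,1],[0,0,0,0,0,0,1],[0,0,0,0,0,0,1]]]'

```text
time: 3.78
tcp_pos: [0.4885, -0.1358, 0.1488]
orientation: [-180.0, -0.0, 4.5]
ft_force: [-0.9, -1.0, -1.6]
gripper_width: 0.118
```

```bash
python3 - <<'E'
from g import goal
from h import *
goal((.489,-.137,.15,4.45))
a=cam('top');b=cam('scene');save(b,'g2.png',(240,110,440,260),4)
for c in(a,b):
    W=c['W'];z=W[...,2];sat=c['frame'].max(-1).astype(int)-c['frame'].min(-1)
    m=(W[...,0]>.42)&(W[...,0]<.58)&(W[...,1]<-.15)&(W[...,1]>-.3)&(z>.125)&(z<.165)&(sat<40)
    m=cv2.morphologyEx(m.astype(np.uint8),cv2.MORPH_OPEN,np.ones((3,3)))>0
    p=W[m];
    if len(p)<50: print(len(p));continue
    A=np.c_[p[:,:2]-p[:,:2].mean(0),np.ones(len(p))];s=np.linalg.lstsq(A,p[:,2],rcond=None)[0]
    r=cv2.minAreaRect((p[:,:2]*1000).astype(np.float32)); print(len(p),'plane slopes',s,'rect',r,'y range',p[:,1].min())
    # side edges
    for f in(np.argmax,np.argmin):
        e=[]
        for y in np.arange(-.255,-.185,.003):
            q=p[abs(p[:,1]-y)<.0015]
            if len(q): e.append(q[f(q[:,0])][:2])
        e=np.array(e); k=np.polyfit(e[:,1],e[:,0],1); print('edge slope',k[0],'x at -.22',np.polyval(k,-.22),len(e))
E
```

```text
t 3.78 tcp [ 0.4885 -0.1358  0.1488] rpy [-179.99   -0.      4.46] F [-0.9 -1.  -1.6] w 0.118
(0.489, -0.137, 0.15, 4.45) -> [-0.0001, -0.0, 0.0002] [0.0004, 0.0013, -0.0012]
739 plane slopes [-0.00381078  0.00795663  0.14140102] rect ((495.2259826660156, -239.35073852539062), (68.06938934326172, 90.32306671142578), 89.87709045410156) y range -0.2733259970816544
edge slope -2.0015508334720438 x at -.22 0.48680387783904333 18
edge slope -0.05607723654832798 x at -.22 0.45054418942605057 18
1747 plane slopes [0.0023887  0.012668   0.14057564] rect ((492.4696350097656, -210.35879516601562), (93.2965087890625, 125.97864532470703), 4.475106716156006) y range -0.2754687435386103
edge slope -0.06651528454126192 x at -.22 0.536224373122868 24
edge slope -0.07176849761206988 x at -.22 0.44772991285407315 24
```

View pics/g2.png

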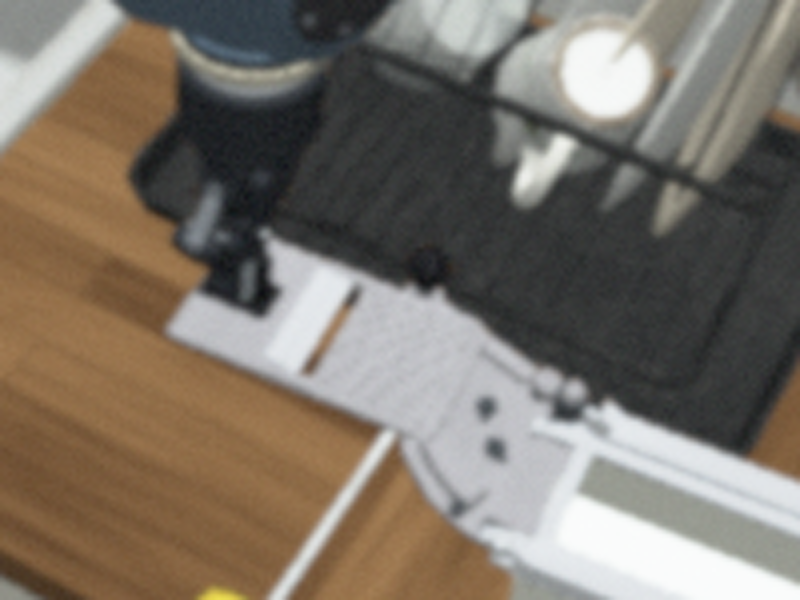

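```bash
cat > s.py <<'E'
import sys,numpy as np
from g import goal
def w(x,y,o=(.5105,-.411),th=np.radians(4.45)):
    c,s=np.cos(th),np.sin(th); return np.array([o[0]+c*x-s*y,o[1]+s*x+c*y])
def loc(p,o=(.5105,-.411),th=np.radians(4.45)):
    c,s=np.cos(th),np.sin(th); d=np.array(p[:2])-o; return np.array([c*d[0]+s*d[1],-s*d[0]+c*d[1]])
if __name__=='__main__':
    from station import arm
    print('local',loc(arm.get_obs()['tcp_pos']).round(4))
    for a in sys.argv[1:]:
        x,y,z,t=map(float,a.split(',')); goal((*w(x,y),z,t))
E
python3 s.py 0,.245,.093,4.45
```

```text
local [-0.0005  0.2762]
t 3.88 tcp [ 0.4886 -0.1357  0.1487] rpy [-180.      0.      4.49] F [-0.7  0.3 -1.1] w 0.123
(np.float64(0.4914906725895888), np.float64(-0.16673857146204232), 0.093, 4.45) -> [-0.0001, 0.0, 0.0006] [0.0005, 0.0312, 0.0557]
```

>>> jog_arm --rows '[[[0,0,0,0.0005,0.01,0.025,1],[0,0,0,0.0005,0.02,0.05,1],[0,0,0,0.0005,0.031,0.0555,1],[0,0,0,0.0005,0.031,0.0555,1],[0,0,0,0.0005,0.031,0.0555,1],[0,0,0,0.0005,0.031,0.0555,1]]]'

```text
time: 4.38
tcp_pos: [0.4921, -0.1674, 0.0942]
orientation: [180.0, -0.1, 4.4]
ft_force: [-0.8, 0.5, -2.1]
gripper_width: 0.121
```

```bash
python3 s.py 0,.245,.093,4.45 0,.2,.093,4.45; cat > rel.py <<'E'
from s import loc
from h import *
b=cam('scene');W=b['W'];L=loc_=np.stack([(W[...,0]-.5105)*.99699+(W[...,1]+.411)*.07759,-(W[...,0]-.5105)*.07759+(W[...,1]+.411)*.99699],-1)*1000;z=W[...,2]*1000
def edge(y0,y1,zl,zh,xs):
    m=(L[...,1]>y0)&(L[...,1]<y1)&(z>zl)&(z<zh)&(abs(L[...,0])<75); q=L[m]; e=[]
    for y in np.arange(y0,y1,3):
        k=q[(q[:,1]>=y)&(q[:,1]<y+3)]
        if len(k): e.append((y,k[:,0].min(),k[:,0].max()))
    e=np.array(e); return np.median(e[:,1]),np.median(e[:,2]),np.polyfit(e[:,0],e[:,1],1)[0],np.polyfit(e[:,0],e[:,2],1)[0]
import sys
y0,y1=map(float,sys.argv[1:3])
print('plate edges',edge(y0,y1,78,93,0)); print('slicer outer',edge(-50,60,87,94,0))
m=(L[...,1]>y0)&(L[...,1]<y1)&(abs(L[...,0])<40)&(z>76)&(z<95); print('plate z',np.median(z[m]), np.polyfit(L[m][:,1],z[m],1)[0])
save(b,sys.argv[3],(260,130,440,265),4.4)
E
python3 rel.py 110 170 g3.png
```

```text
local [0.0006 0.2443]
t 4.38 tcp [ 0.4921 -0.1674  0.0942] rpy [ 1.7997e+02 -8.0000e-02  4.4100e+00] F [-0.8  0.5 -2.1] w 0.121
(np.float64(0.4914906725895888), np.float64(-0.16673857146204232), 0.093, 4.45) -> [0.0006, -0.0013, -0.0006] [-0.0006, -0.0007, 0.0012]
t 4.38 tcp [ 0.4921 -0.1674  0.0942] rpy [ 1.7997e+02 -8.0000e-02  4.4100e+00] F [-0.8  0.5 -2.1] w 0.121
(np.float64(0.4949821817057868), np.float64(-0.21160291547921822), 0.093, 4.45) -> [0.0006, -0.0013, -0.0006] [-0.0005, 0.0443, 0.0013]
plate edges (np.float64(-46.71810249639286), np.float64(72.85779066396086), np.float64(-0.015948637748906314), np.float64(0.13053208281656503))
slicer outer (np.float64(-62.857582069906925), np.float64(55.51275197983933), np.float64(-0.0002588664940967073), np.float64(-0.010195319721039478))
plate z 85.96493508611812 0.006441363591629619
```

View pics/g3.png

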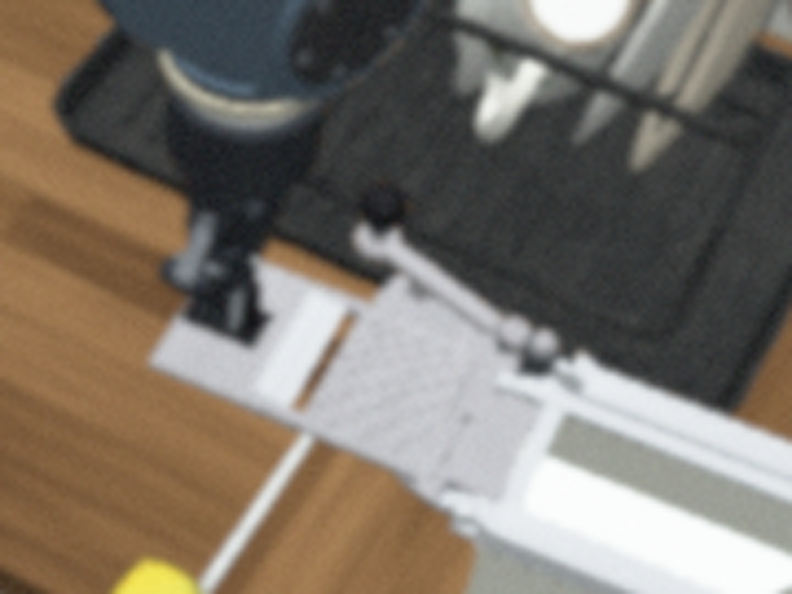

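>>> jog_arm --rows '[[[0,0,0,-0.0008,0.0,0.0008,1],[0,0,0,-0.0008,0.01,0.0008,1],[0,0,0,-0.0008,0.015,0.0008,1],[0,0,0,-0.0008,0.02,0.0008,1],[0,0,0,-0.0008,0.024,0.0008,1],[0,0,0,-0.0008,0.028,0.0008,1],[0,0,0,-0.0008,0.032,0.0008,1],[0,0,0,-0.0008,0.032,0.0008,1]]]'

```text
time: 5.1
tcp_pos: [0.4934, -0.2003, 0.0924]
orientation: [180.0, -0.0, 4.4]
ft_force: [0.3, -0.6, 0.3]
gripper_width: 0.119
```

```bash
python3 s.py 0,.17,.093,4.45
```

```text
local [-0.0007  0.2114]
t 5.1 tcp [ 0.4934 -0.2003  0.0924] rpy [ 1.7997e+02 -3.0000e-02  4.3900e+00] F [ 0.3 -0.6  0.3] w 0.119
(np.float64(0.4973098544499187), np.float64(-0.24151247815733548), 0.093, 4.45) -> [0.0006, -0.0004, -0.001] [0.0008, 0.0414, -0.0006]
```

>>> jog_arm --rows '[[[0,0,0,0,0.005,0,1],[0,0,0,0,0.01,0,1],[0,0,0,0,0.015,0,1],[0,0,0,0,0.02,0,1],[0,0,0,0,0.025,0,1],[0,0,0,0,0.03,0,1],[0,0,0,0,0.035,0,1],[0,0,0,0,0.035,0,1]]]'

```text
time: 5.77
tcp_pos: [0.4961, -0.2356, 0.0924]
orientation: [179.9, -0.0, 4.4]
ft_force: [-0.1, -2.1, 1.4]
gripper_width: 0.118
```

```bash
python3 s.py 0,.11,.093,4.45
```

```text
local [-0.0008  0.176 ]
t 5.77 tcp [ 0.4961 -0.2356  0.0924] rpy [ 1.7994e+02 -3.0000e-02  4.3800e+00] F [-0.1 -2.1  1.4] w 0.118
(np.float64(0.5019651999381827), np.float64(-0.30133160351357), 0.093, 4.45) -> [0.001, -0.0005, -0.0011] [0.0008, 0.066, -0.0006]
```

>>> jog_arm --rows '[[[0,0,0,0,0.007,0,1],[0,0,0,0,0.014,0,1],[0,0,0,0,0.021,0,1],[0,0,0,0,0.028,0,1],[0,0,0,0,0.035,0,1],[0,0,0,0,0.042,0,1],[0,0,0,0,0.05,0,1],[0,0,0,0,0.06,0,1],[0,0,0,0,0.065,0,1]]]'

```text
time: 6.52
tcp_pos: [0.501, -0.3003, 0.0924]
orientation: [180.0, -0.0, 4.4]
ft_force: [0.5, 5.7, 6.8]
gripper_width: 0.118
```

```bash
python3 s.py 0,.057,.093,4.45; python3 -c "
from h import *
b=cam('scene');save(b,'g4.png',(300,150,460,270),4.5)"
```

```text
local [-0.0009  0.1111]
t 6.52 tcp [ 0.501  -0.3003  0.0924] rpy [ 1.80e+02 -2.00e-02  4.39e+00] F [0.5 5.7 6.8] w 0.118
(np.float64(0.5060774217861492), np.float64(-0.35417183091157717), 0.093, 4.45) -> [0.0, -0.0003, -0.0011] [0.0009, 0.0541, -0.0006]
```

View pics/g4.png

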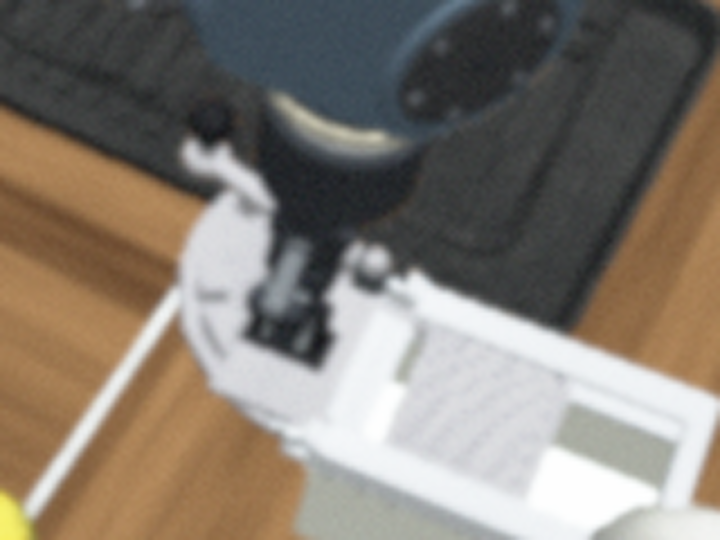

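The plate runs under both rails, with its front edge at about (545,430). I'll keep pushing it towards the stop.

>>> jog_arm --rows '[[[0,0,0,0,0.007,0,1],[0,0,0,0,0.014,0,1],[0,0,0,0,0.021,0,1],[0,0,0,0,0.028,0,1],[0,0,0,0,0.035,0,1],[0,0,0,0,0.04,0,1],[0,0,0,0,0.044,0,1],[0,0,0,0,0.046,0,1]]]'

```text
time: 7.23
tcp_pos: [0.5044, -0.3455, 0.0923]
orientation: [-180.0, -0.0, 4.4]
ft_force: [-1.1, 9.0, 9.9]
gripper_width: 0.118
```

>>> jog_arm --rows '[[[0,0,0,0,0.002,0,1],[0,0,0,0,0.004,0,1],[0,0,0,0,0.006,0,1]]]'

```text
time: 7.48
tcp_pos: [0.5049, -0.3511, 0.0923]
orientation: [-180.0, 0.0, 4.4]
ft_force: [0.2, 5.3, 5.3]
gripper_width: 0.122
```

>>> jog_arm --rows '[[[0,0,0,0,0.002,0,1],[0,0,0,0,0.004,0,1]]]'

```text
time: 7.65
tcp_pos: [0.5051, -0.3549, 0.0923]
orientation: [-179.9, 0.0, 4.4]
ft_force: [-1.6, 21.1, 13.9]
gripper_width: 0.119
```

```bash
python3 s.py 0,.057,.093,4.45
```

```text
local [-0.001   0.0564]
t 7.65 tcp [ 0.5051 -0.3549  0.0923] rpy [-1.7995e+02  1.0000e-02  4.4000e+00] F [-1.6 21.1 13.9] w 0.119
(np.float64(0.5060774217861492), np.float64(-0.35417183091157717), 0.093, 4.45) -> [-0.0009, 0.0002, -0.0008] [0.001, -0.0006, -0.0007]
```

Force is rising at the expected home position (local y 0.0564 against 0.057). I'll press a little more.

>>> jog_arm --rows '[[[0,0,0,0,0.001,0,1],[0,0,0,0,0.002,0,1],[0,0,0,0,0.002,0,1]]]'

```text
time: 7.9
tcp_pos: [0.5051, -0.3548, 0.0923]
orientation: [-179.7, 0.1, 4.4]
ft_force: [-2.5, 18.5, 13.0]
gripper_width: 0.122
```

>>> jog_arm --rows '[[[0,0,0,0,0.001,0,1],[0,0,0,0,0.001,0,1],[0,0,0,0,0.001,0,1]]]'

```text
time: 8.15
tcp_pos: [0.5051, -0.3549, 0.0923]
orientation: [-179.6, 0.1, 4.4]
ft_force: [-2.7, 24.1, 15.8]
gripper_width: 0.121
```

>>> jog_arm --grip_force 40 --rows '[[[0,0,0,0,-0.002,0,0.7],[0,0,0,0,-0.003,0,0.65],[0,0,0,0,-0.003,0,0.65],[0,0,0,0,-0.003,-0.02,0.6],[0,0,0,0,-0.003,-0.05,0.5],[0,0,0,0,-0.003,-0.08,0.47],[0,0,0,0,-0.003,-0.08,0.47],[0,0,0,0,-0.003,-0.08,0.47]]]'

```text
time: 8.82
tcp_pos: [0.5057, -0.356, 0.1736]
orientation: [179.9, -0.1, 4.4]
ft_force: [1.0, 0.0, -0.9]
gripper_width: 0.533
```

```bash
python3 g.py .584,-.2115,.17,-12.7 .584,-.2115,.092,-12.7;python3 - <<'E'
from h import *
a=cam('scene');W=a['W'];z=W[...,2]*1000
X=(W[...,0]-.5105)*.99699+(W[...,1]+.411)*.07759;Y=-(W[...,0]-.5105)*.07759+(W[...,1]+.411)*.99699
m=(abs(X)<.02)&(abs(Y)<.09);
for y in range(-90,92,6):
    k=m&(abs(Y*1000-y)<3); print(y,round(float(np.median(z[k])),0) if k.any() else '-',end='; ')
x=W[...,0];y=W[...,1];k=(a['frame'].max(-1)<70)&(z>95)&(z<140)&(np.hypot(x-.58,y+.21)<.03);print('knob',k.sum(),np.median(W[k],0) if k.any() else '')
E
```

```text
t 8.82 tcp [ 0.5057 -0.356   0.1736] rpy [ 1.7986e+02 -1.3000e-01  4.3900e+00] F [ 1.   0.  -0.9] w 0.533
(0.584, -0.2115, 0.17, -12.7) -> [0.0022, -0.0026, 0.2983] [0.0892, -0.138, 0.0035]
(0.584, -0.2115, 0.092, -12.7) -> [0.0022, -0.0026, 0.2983] [0.089, -0.1382, 0.0815]
-90 90.0; -84 90.0; -78 84.0; -72 84.0; -66 84.0; -60 84.0; -54 84.0; -48 85.0; -42 84.0; -36 84.0; -30 84.0; -24 84.0; -18 422.0; -12 85.0; -6 83.0; 0 84.0; 6 84.0; 12 85.0; 18 319.0; 24 90.0; 30 86.0; 36 281.0; 42 248.0; 48 479.0; 54 480.0; 60 480.0; 66 479.0; 72 477.0; 78 479.0; 84 476.0; 90 344.0; knob 100 [ 0.57685146 -0.21415029  0.1216903 ]
```

>>> jog_arm --rows '[[[0,0,0.1,0,0,-0.01,0.47],[0,0,0.3,0.089,-0.138,-0.01,0.47],[0,0,0.3,0.089,-0.138,-0.01,0.47],[0,0,0.3,0.089,-0.138,0,0.47],[0,0,0.3,0.089,-0.138,0.003,0.47],[0,0,0.3,0.089,-0.138,0.003,0.47],[0,0,0.3,0.089,-0.138,0.003,0.47],[0,0,0.3,0.089,-0.138,0.003,0.47],[0,0,0.3,0.089,-0.138,0.003,0.47]]]'

```text
time: 9.62
tcp_pos: [0.5827, -0.2116, 0.1686]
orientation: [180.0, 0.1, -12.8]
ft_force: [0.4, -0.6, 0.3]
gripper_width: 0.532
```

```bash
python3 g.py .584,-.2115,.092,-12.7; python3 -c "
from h import *
b=cam('scene');save(b,'g5.png',(280,110,420,215),5)"
```

```text
t 9.62 tcp [ 0.5827 -0.2116  0.1686] rpy [ 1.800e+02  5.000e-02 -1.284e+01] F [ 0.4 -0.6  0.3] w 0.532
(0.584, -0.2115, 0.092, -12.7) -> [0.0, 0.0009, -0.0025] [0.0013, -0.0004, 0.0766]
```

View pics/g5.png

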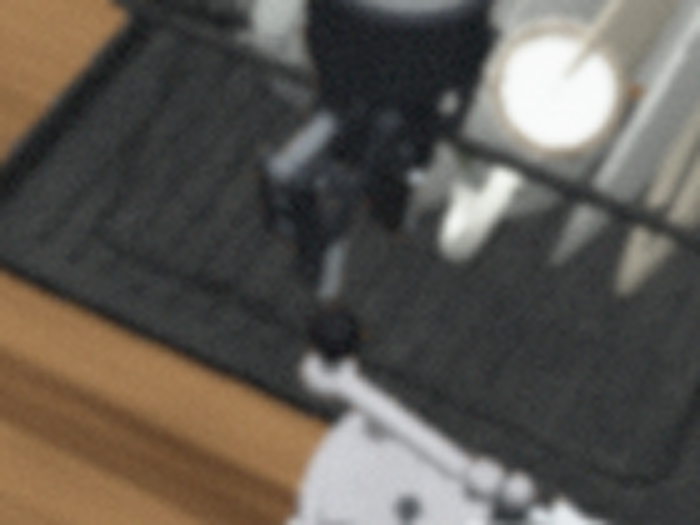

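The knob is at (335,325) with the fingers above it and to either side. I'll go down over it and close.

>>> jog_arm --grip_force 40 --rows '[[[0,0,0,0.001,0,0.03,0.47],[0,0,0,0.001,0,0.055,0.47],[0,0,0,0.001,0,0.07,0.47],[0,0,0,0.001,0,0.076,0.47],[0,0,0,0.001,0,0.076,0.5],[0,0,0,0.001,0,0.076,0.6],[0,0,0,0.001,0,0.076,0.7],[0,0,0,0.001,0,0.076,0.75],[0,0,0,0.001,0,0.076,0.75],[0,0,0,0.001,0,0.076,0.75]]]'

```text
time: 10.5
tcp_pos: [0.5848, -0.2113, 0.0944]
orientation: [180.0, -0.1, -12.8]
ft_force: [-1.9, -2.9, 5.4]
gripper_width: 0.299
```

```bash
python3 s.py
```

```text
local [0.0896 0.1934]
```

>>> jog_arm --grip_force 50 --rows '[[[0,0,0,0,0.0015,-0.004,0.8],[0,0,0,0,0.003,-0.008,0.8],[0,0,0,0,0.005,-0.012,0.8],[0,0,0,0,0.006,-0.016,0.8],[0,0,0,0,0.007,-0.019,0.8],[0,0,0,0,0.0075,-0.02,0.8],[0,0,0,0,0.0075,-0.02,0.8],[0,0,0,0,0.0075,-0.02,0.8]]]'

```text
time: 11.17
tcp_pos: [0.582, -0.2181, 0.1127]
orientation: [-180.0, 0.1, -12.8]
ft_force: [-1.6, -3.3, -11.6]
gripper_width: 0.293
```

```bash
python3 s.py; python3 - <<'E'
from g import *; goal()
from h import *
b=cam('scene');W=b['W'];z=W[...,2];save(b,'g6.png',(280,110,420,215),5)
E
```

```text
local [0.0863 0.1868]
t 11.17 tcp [ 0.582  -0.2181  0.1127] rpy [-1.800e+02  9.000e-02 -1.279e+01] F [ -1.6  -3.3 -11.6] w 0.293
```

View pics/g6.png

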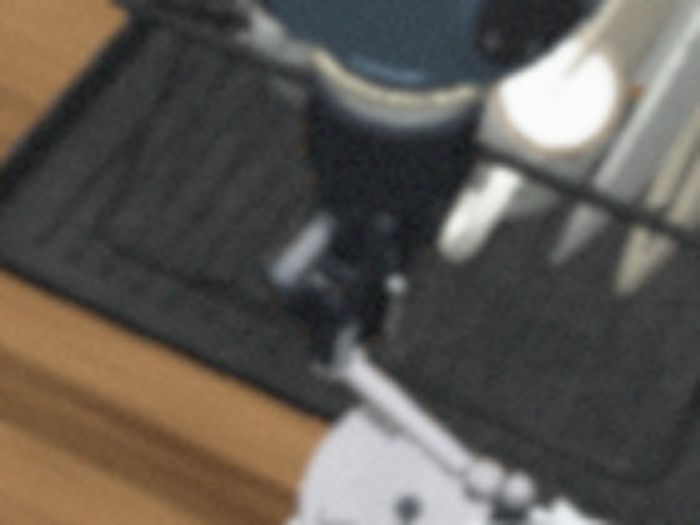

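>>> jog_arm --rows '[[[0,0,-0.1,-0.0104,0.0005,0,0.8],[0,0,-0.2,-0.0207,0.0021,0,0.8],[0,0,-0.3,-0.0307,0.0046,0,0.8],[0,0,-0.4,-0.0405,0.0082,0,0.8],[0,0,-0.5,-0.0499,0.0127,0,0.8]]]'

```text
time: 11.63
tcp_pos: [0.5311, -0.2191, 0.1133]
orientation: [180.0, -0.1, 16.2]
ft_force: [1.7, -2.4, -10.6]
gripper_width: 0.296
```

```bash
cat > sw.py <<'E'
from s import loc
from g import goal
from station import arm
import numpy as np
goal(); o=arm.get_obs(); p=loc(o['tcp_pos'])-[.056,.087]; a=np.arctan2(p[1],p[0]); print('r',np.hypot(*p).round(4),'swing',round(a-np.radians(70),3),'F rad/tan',[round(float(o['ft_force'][:2]@v),1) for v in ((np.cos(a+.0777),np.sin(a+.0777)),(-np.sin(a+.0777),np.cos(a+.0777)))])
E
python3 sw.py
```

```text
t 11.63 tcp [ 0.5311 -0.2191  0.1133] rpy [ 1.7999e+02 -6.0000e-02  1.6170e+01] F [  1.7  -2.4 -10.6] w 0.296
r 0.1047 swing 0.547 F rad/tan [-2.8, -0.9]
```

>>> jog_arm --rows '[[[0,0,-0.1,-0.0104,0.0005,0,0.8],[0,0,-0.2,-0.0207,0.0021,0,0.8],[0,0,-0.3,-0.0307,0.0046,0,0.8],[0,0,-0.4,-0.0405,0.0082,0,0.8],[0,0,-0.5,-0.0499,0.0127,0,0.8],[0,0,-0.6,-0.0587,0.0182,0,0.8],[0,0,-0.7,-0.067,0.0245,0,0.8],[0,0,-0.7,-0.067,0.0245,0,0.8]]]'

```text
time: 12.3
tcp_pos: [0.4724, -0.2615, 0.1132]
orientation: [-179.9, -0.0, 56.2]
ft_force: [-3.2, 5.5, -7.3]
gripper_width: 0.296
```

```bash
python3 sw.py
```

```text
t 12.3 tcp [ 0.4724 -0.2615  0.1132] rpy [-1.7991e+02 -2.0000e-02  5.6210e+01] F [-3.2  5.5 -7.3] w 0.296
r 0.1049 swing 1.251 F rad/tan [5.7, -2.8]
```

>>> jog_arm --rows '[[[0,0,-0.08,-0.0083,0.0003,0,0.8],[0,0,-0.15,-0.0155,0.0012,0,0.8],[0,0,-0.15,-0.0155,0.0002,0.002,0.8],[0,0,-0.15,-0.0155,-0.0008,0.004,0.8],[0,0,-0.15,-0.0155,-0.0013,0.006,0.8],[0,0,-0.15,-0.0155,-0.0013,0.006,0.8]]]'

```text
time: 12.8
tcp_pos: [0.4635, -0.2729, 0.1087]
orientation: [-179.9, 0.0, 64.4]
ft_force: [-12.7, 4.6, 13.9]
gripper_width: 0.295
```

```bash
python3 sw.py
```

```text
t 12.8 tcp [ 0.4635 -0.2729  0.1087] rpy [-1.7993e+02  2.0000e-02  6.4390e+01] F [-12.7   4.6  13.9] w 0.295
r 0.107 swing 1.388 F rad/tan [13.4, 1.5]
```

>>> jog_arm --rows '[[[0,0,0,0,0,-0.001,0.66],[0,0,0,0,0,-0.001,0.62],[0,0,0,0,0,-0.001,0.62],[0,0,0,0,0,-0.001,0.62]]]'

```text
time: 13.13
tcp_pos: [0.4644, -0.2736, 0.1087]
orientation: [179.9, 0.0, 64.5]
ft_force: [0.6, -0.0, -0.4]
gripper_width: 0.385
```

```bash
python3 sw.py; python3 -c "
from h import *
b=cam('scene');save(b,'g7.png',(280,150,420,255),5)"
```

```text
t 13.13 tcp [ 0.4644 -0.2736  0.1087] rpy [1.799e+02 1.000e-02 6.451e+01] F [ 0.6 -0.  -0.4] w 0.385
r 0.1059 swing 1.39 F rad/tan [-0.6, -0.3]
```

View pics/g7.png

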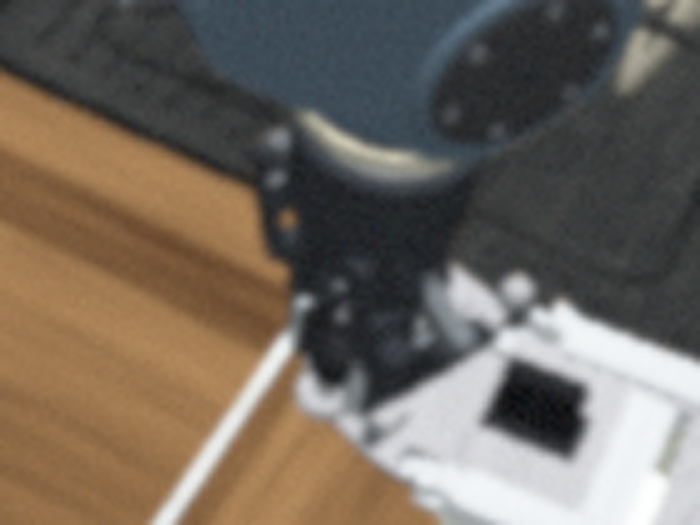

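>>> jog_arm --rows '[[[0,0,0,0,0,0.003,0.62],[0,0,-0.03,-0.0032,0,0.003,0.62],[0,0,-0.06,-0.0064,0.0002,0.003,0.62],[0,0,-0.09,-0.0095,0.0004,0.003,0.62],[0,0,-0.09,-0.0095,0.0004,0.003,0.62]]]'

```text
time: 13.6
tcp_pos: [0.4599, -0.2822, 0.1049]
orientation: [-180.0, -0.0, 69.8]
ft_force: [0.3, 0.2, -0.3]
gripper_width: 0.383
```

```bash
python3 sw.py
```

```text
t 13.6 tcp [ 0.4599 -0.2822  0.1049] rpy [-1.7999e+02 -2.0000e-02  6.9770e+01] F [ 0.3  0.2 -0.3] w 0.383
r 0.1065 swing 1.481 F rad/tan [-0.2, -0.3]
```

>>> jog_arm --rows '[[[0,0,-0.02,-0.0021,0,0,0.62],[0,0,-0.04,-0.0043,0,0,0.62],[0,0,-0.06,-0.0064,0.0002,0,0.62],[0,0,-0.06,-0.0064,0.0002,0,0.62]]]'

```text
time: 13.93
tcp_pos: [0.4577, -0.2885, 0.1051]
orientation: [-180.0, 0.0, 73.2]
ft_force: [0.1, 1.5, -0.8]
gripper_width: 0.379
```

>>> jog_arm --rows '[[[0,0,-0.02,-0.0021,0,0,0.62],[0,0,-0.04,-0.0043,0,0,0.62],[0,0,-0.04,-0.0043,0,0,0.62]]]'

```text
time: 14.18
tcp_pos: [0.4565, -0.2927, 0.1052]
orientation: [-180.0, 0.0, 75.6]
ft_force: [0.3, 1.2, -1.7]
gripper_width: 0.377
```

```bash
python3 sw.py
```

```text
t 14.18 tcp [ 0.4565 -0.2927  0.1052] rpy [-1.7999e+02  1.0000e-02  7.5550e+01] F [ 0.3  1.2 -1.7] w 0.377
r 0.1066 swing 1.584 F rad/tan [0.1, -1.2]
```

>>> jog_arm --rows '[[[0,0,-0.02,-0.0021,0,0,0.62],[0,0,-0.04,-0.0043,0,0,0.62],[0,0,-0.04,-0.0043,0,0,0.62]]]'

```text
time: 14.43
tcp_pos: [0.4554, -0.297, 0.1052]
orientation: [-180.0, 0.0, 77.9]
ft_force: [0.3, 1.3, -1.7]
gripper_width: 0.376
```

>>> jog_arm --rows '[[[0,0,-0.02,-0.0021,0,0,0.62],[0,0,-0.04,-0.0043,0,0,0.62],[0,0,-0.04,-0.0043,0,0,0.62]]]'

```text
time: 14.68
tcp_pos: [0.4546, -0.3013, 0.1053]
orientation: [180.0, 0.0, 80.1]
ft_force: [0.6, -0.3, -1.1]
gripper_width: 0.383
```

```bash
python3 sw.py; python3 -c "
from h import *
b=cam('scene');save(b,'g8.png',(300,150,420,240),6.5)"
```

```text
t 14.68 tcp [ 0.4546 -0.3013  0.1053] rpy [1.800e+02 3.000e-02 8.014e+01] F [ 0.6 -0.3 -1.1] w 0.383
r 0.1067 swing 1.667 F rad/tan [-0.6, 0.2]
```

View pics/g8.png

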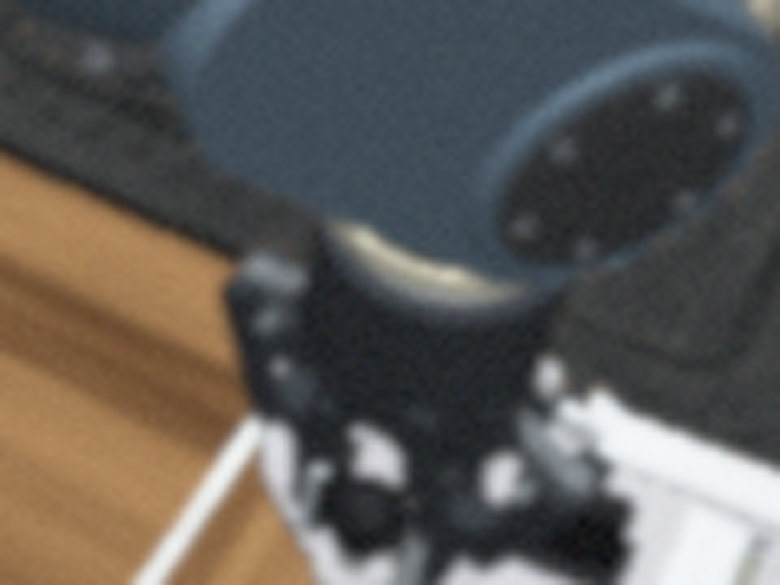

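>>> jog_arm --rows '[[[0,0,-0.02,-0.0021,0,0,0.62],[0,0,-0.04,-0.0043,0,0,0.62],[0,0,-0.04,-0.0043,0,0,0.62]]]'

```text
time: 14.98
tcp_pos: [0.454, -0.305, 0.1053]
orientation: [180.0, -0.0, 82.4]
ft_force: [2.0, 3.7, 1.1]
gripper_width: 0.378
```

```bash
python3 sw.py
```

```text
t 14.98 tcp [ 0.454  -0.305   0.1053] rpy [ 1.7998e+02 -4.0000e-02  8.2420e+01] F [2.  3.7 1.1] w 0.378
r 0.1066 swing 1.702 F rad/tan [-1.5, -4.0]
```

>>> jog_arm --rows '[[[0,0,-0.02,-0.0021,0,0,0.62],[0,0,-0.02,-0.0021,0,0,0.62],[0,0,-0.02,-0.0021,0,0,0.62]]]'

```text
time: 15.23
tcp_pos: [0.4541, -0.3058, 0.1053]
orientation: [180.0, -0.1, 83.5]
ft_force: [4.8, 11.7, 2.0]
gripper_width: 0.38
```

```bash
python3 sw.py
```

```text
t 15.23 tcp [ 0.4541 -0.3058  0.1053] rpy [ 1.7999e+02 -1.5000e-01  8.3490e+01] F [ 4.8 11.7  2. ] w 0.38
r 0.1064 swing 1.709 F rad/tan [-3.2, -12.2]
```

>>> jog_arm --rows '[[[0,0,0.02,0.002,0,0,0.62],[0,0,0.05,0.0055,0,0,0.58],[0,0,0.05,0.0055,0,0,0.55],[0,0,0.05,0.0055,0,-0.02,0.55],[0,0,0.05,0.0055,0,-0.05,0.55],[0,0,0.05,0.0055,0,-0.09,0.55],[0,0,0.05,0.0055,0,-0.12,0.55],[0,0,0.05,0.02,-0.1,-0.15,0.55],[0,0,0.05,0.02,-0.15,-0.15,0.55],[0,0,0.05,0.02,-0.2,-0.15,0.55]]]'

```text
time: 16.07
tcp_pos: [0.3333, -0.2768, 0.2487]
orientation: [179.9, 0.1, 80.8]
ft_force: [0.7, -2.0, 0.7]
gripper_width: 0.45
```

```bash
cat > chk.py <<'E'
from h import *
from scipy.optimize import least_squares
from s import loc
print(arm.get_obs()['tcp_pos'],arm.get_obs()['time'])
for n in('top','scene'):
    c=cam(n);W=c['W'];x,y,z=W[...,0],W[...,1],W[...,2]
    k=(c['frame'].max(-1)<70)&(z>.095)&(z<.15)&(np.hypot(x-.45,y+.3)<.04);K=W[k]
    if len(K)<20: print(n,'no knob',len(K));continue
    r=least_squares(lambda s:np.linalg.norm(K-s,axis=1)-.014,[.45,-.3,.113],loss='soft_l1',f_scale=.001).x
    p=loc(r)-[.056,.087];print(n,len(K),r.round(4),'r',np.hypot(*p).round(4),'swing',(np.arctan2(p[1],p[0])-np.radians(70)).round(3),'local',loc(r).round(3))
    save(c,f'end_{n}.png',(300,140,440,240) if n=='scene' else (280,120,430,215),5)
E
python3 chk.py
```

```text
[ 0.33327189 -0.27676862  0.24873236] 16.0667
top 76 [ 0.4484 -0.3012  0.114 ] r 0.1128 swing 1.676 local [-0.053  0.114]
scene 76 [ 0.4465 -0.3023  0.1136] r 0.1144 swing 1.688 local [-0.055  0.113]
```

```bash
python3 chk.py; python3 - <<'E'
from h import *
for n in('scene','top'):
    c=cam(n);W=c['W'];z=W[...,2]*1000
    X=((W[...,0]-.5105)*.99699+(W[...,1]+.411)*.07759)*1000;Y=(-(W[...,0]-.5105)*.07759+(W[...,1]+.411)*.99699)*1000
    h=(abs(X)<15)&(Y>25)&(Y<90)&(z>112)&(z<126); print(n,'handle top local',X[h].min(),X[h].max(),Y[h].min(),Y[h].max(),np.median(z[h]))
    for y in(-78,-70,-50,-10,10): k=(abs(X)<25)&(abs(Y-y)<3); print(y,np.median(z[k]) if k.any() else '-')
    for nm,(a,b) in dict(mug=(.3208,-.3936),lemon=(.3468,-.2161),onion=(.3758,.1558)).items():
        k=(np.hypot(W[...,0]-a,W[...,1]-b)<.08)&(z>20)&(z<100); print(nm,np.round(np.array(cv2.minAreaRect((W[k][:,:2]*1000).astype(np.float32))[0]),0) if k.any() else '-')
o=arm.get_obs();print(o['ft_force'],o['tcp_pos'],abs(o['qvel']).max())
E
```

```text
[ 0.33064659 -0.27608455  0.24853924] 16.1667
top 75 [ 0.4477 -0.3013  0.1141] r 0.1135 swing 1.677 local [-0.054  0.114]
scene 73 [ 0.447  -0.302   0.1134] r 0.114 swing 1.685 local [-0.055  0.114]
scene handle top local -10.963464063200284 2.631355900819661 37.56427615021228 74.66264062632253 118.63800774173613
-78 83.62690439879131
-70 84.43887545027397
-50 84.47210240116259
-10 84.55455689587149
10 84.49475845974334
mug [ 318. -396.]
lemon [ 342. -219.]
onion [372. 151.]
top handle top local -7.452350433291809 4.347977696934345 40.794757830884734 76.6360142843749 119.98378472913987
-78 85.9218186601719
-70 85.15385777220364
-50 84.70101867227073
-10 85.56040169629173
10 85.11823894644562
mug -
lemon [ 347. -216.]
onion [376. 156.]
[-0.35175259 -0.54497762  0.05537511] [ 0.33511358 -0.2774974   0.24794089] 0.8983167591553008
```

```bash
python3 -c "
from station import job; print(job.hand_in())"
```

```text
the job is handed in; nothing more can be done
None
```

I slid the plate home and locked it with the lever in the last notch, then handed the job in at about 16 s. Hand-in reported no verdict.

- **Plate:** I gripped it by the handle and pushed it in until the arm stopped moving, with about 24 N on the wrist. Its top then read 84–85 mm above the worktop along its length. The handle was about 57 mm from slot_home, where it should be when home. The sideways position is only good to about 2 mm: the two cameras disagree by that much, and the scene camera put the handle about 4 mm off centre. Both rails hold the plate, which should keep it within 3 mm.
- **Lever:** I lifted it by the knob, swung it past the first notch and set it down on the rim. I then pushed it along with the fingers loose around the knob until it snapped in. A further push was blocked at about 12 N. Both cameras then put the knob 113–114 mm above the worktop, the same as at the start, with a swing of about 1.68 rad.
- **Bystanders:** The lemon and onion had not moved within measuring error. The mug was also in place by the scene camera, but the top camera had no reading of it in the last check.
- **Robot:** It stands clear of everything, with almost no force on the wrist. I had used all my picture views by then, so these last checks come from depth readings alone.

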